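# Lay out the stamps from the tilt-out bin

## Task

Tilt the parts bin forward and take out the wooden stamp that lies in it. Lay it rubber side down on the empty middle outline of the sheet on the white tile, and straighten the stamps on the two outer outlines, so that all three lie squarely on their outlines as an even row. Leave the bin fully shut, and leave the jar, the bottle and the carton where they are.

Things in the scene. Friction and masses are not known exactly. Their poses are not given: they have to be found in the camera images.
- bin (a joint): tilt of the plywood bin about its bottom pivot: 0 = shut (front panel upright), grows as its top comes forward (to the housing's -x), stop at 0.75 rad. The hinge is stiff: the bin stays where it is left; about 3 to 6 N at the tab moves it. Bin frame used below: origin on the pivot, u = housing x turned with the bin, w = up along the panel, in mm.
- bin_tab (a point): middle of the upper edge of the bin's pull tab (u = -6, w = 195); moves with the bin. Tab: 12 mm thick (u -12 to 0), 100 mm wide, stands on the front panel (same thickness, 236 mm wide, up to w = 160); when shut its edge is 35 mm above the housing's roof.
- bin_floor (a point): centre of the bin's floor, on its upper face (u = 70, w = 50); moves and tilts with the bin, x to the back. Floor 212 mm wide, between a front rib (u 0 to 20, up to w = 70) and the back wall (u 120 to 126, up to w = 80); side walls up to w = 100. The stamp lies on it, length front to back, and may slide forward to the rib when tilted.
- bin_pivot (a point): middle of the bin's pivot line, 20 mm above the table; its axes are the fixed housing's: x to the back, y along the pivot, z up. Housing: plywood, 260 mm wide, clear plastic roof from 60 to 170 mm behind the pivot (upper face 180 mm above the table), clear back. The gap from the shut panel to the roof's front edge is 60 mm.
- tile: fixed white ceramic tile 170 mm (x) x 340 mm (y) x 8 mm with a paper sheet on it; three outlines 90 x 50 mm, long side along the tile's x, stand in a row along its y, 95 mm from centre to centre. Origin: centre of the underside.
- place_left (a point): centre of the outer outline on the tile's +y side, on the sheet (8 mm above the table)
- place_middle (a point): centre of the middle outline, empty at the start
- place_right (a point): centre of the outer outline on the tile's -y side
- stamp_bin: wooden texture stamp, a plain block 80 mm long (its x axis) x 40 mm wide (y) x 32 mm high, 60 to 130 g: wood with a 6 mm black rubber pad underneath (pad 2 mm smaller all round). Origin: centre of the underside, z up out of its wooden back. Lies in the bin at the start.
- stamp_a: wooden texture stamp, a plain block 80 mm long (its x axis) x 40 mm wide (y) x 32 mm high, 60 to 130 g: wood with a 6 mm black rubber pad underneath (pad 2 mm smaller all round). Origin: centre of the underside, z up out of its wooden back. Lies on one of the outer outlines (left or right).
- stamp_b: wooden texture stamp, a plain block 80 mm long (its x axis) x 40 mm wide (y) x 32 mm high, 60 to 130 g: wood with a 6 mm black rubber pad underneath (pad 2 mm smaller all round). Origin: centre of the underside, z up out of its wooden back. Same as stamp_a, on the other outer outline; at the start one of the two (this one) lies turned askew by 15 to 26 degrees.
- jar: closed glass jar, 60 mm across, 100 mm high; bystander. Origin: centre of the underside.
- bottle: white plastic bottle, 48 mm across, 130 mm high; bystander. Origin: centre of the underside.
- carton: cardboard carton 70 x 100 x 60 mm; bystander. Origin: centre of the underside.
Things that resemble listed ones, but are neither listed nor needed, are in the scene too. Leave any pink look-alike of the stamp_bin alone.

How it is judged:
On the way, in this order (a step that is already met when the one before it is completed fails the run):
1. the bin is tilted out by at least 0.35 rad (value of joint bin above 0.35 rad), for 0.2 s.
2. the stamp from the bin is on the middle outline, within 30 mm (distance between stamp_bin and place_middle below 0.03 m), for 0.2 s.
At the end, for the whole second after the job is handed in: The stamp from the bin lies on the middle outline and the other two on the outer outlines, each flat, rubber side down, at rest, its centre within 10 mm of the outline's centre and its length within 0.12 rad (7 degrees) of the outline's; the bin is shut to within 0.06 rad (distance between stamp_bin and place_middle below 0.01 m and angle between the x axis of stamp_bin and the x axis of tile, either way round below 0.12 rad and angle between stamp_bin's own z axis and vertical below 0.12 rad and linear speed of stamp_bin below 0.02 m/s and (((distance between stamp_a and place_left below 0.01 m and angle between the x axis of stamp_a and the x axis of tile, either way round below 0.12 rad and angle between stamp_a's own z axis and vertical below 0.12 rad and linear speed of stamp_a below 0.02 m/s) and (distance between stamp_b and place_right below 0.01 m and angle between the x axis of stamp_b and the x axis of tile, either way round below 0.12 rad and angle between stamp_b's own z axis and vertical below 0.12 rad and linear speed of stamp_b below 0.02 m/s)) or ((distance between stamp_a and place_right below 0.01 m and angle between the x axis of stamp_a and the x axis of tile, either way round below 0.12 rad and angle between stamp_a's own z axis and vertical below 0.12 rad and linear speed of stamp_a below 0.02 m/s) and (distance between stamp_b and place_left below 0.01 m and angle between the x axis of stamp_b and the x axis of tile, either way round below 0.12 rad and angle between stamp_b's own z axis and vertical below 0.12 rad and linear speed of stamp_b below 0.02 m/s))) and value of joint bin below 0.06 rad); the robot touches nothing.
It fails at once if the jar is moved by more than 30 mm (distance of jar from where it was at the start of the episode above 0.03 m).
It fails at once if the bottle is moved by more than 30 mm (distance of bottle from where it was at the start of the episode above 0.03 m).
It fails at once if the carton is moved by more than 30 mm (distance of carton from where it was at the start of the episode above 0.03 m).
It also fails if it takes over 72 s, if anything falls off the work surface, if the arm or the gripper's body presses on something with over 40 N, if the wrist force passes 120 N, or if a joint passes its speed limit or range.

## Robot

A 6-joint arm with a two-finger parallel gripper is mounted at the origin on the work surface. World frame = base frame: x ahead of the robot, y to its left, z up, the work surface at z = 0. Lengths are in m, angles in rad, forces in N, time in s.
With the tool pointing down it reaches from about 0.275 to 0.825 m from the base axis. Payload 5.2 kg.
Tool frame: the origin (TCP) lies midway between the tips of the shut fingers; the grasp point (between the pads) lies 19 mm behind it; z points along the fingers, y is the line along which they close (so a half turn about z gives the same grasp; the last joint's range is limited). The gripper opens to 93 mm and grips with 3 to 60 N. Pads are 15 mm wide; open, the fingers measure 128 mm over their backs; the gripper's body (75 mm by 188 mm) begins 65 mm behind the grasp point.
Start: joints at [1.023, 0.259, 1.535, -0, 1.348, -0.203], TCP at [0.186, 0.518, 0.219] pointing down, gripper open.
Joint ranges: [-3.14, 3.14], [-0.91, 2.08], [0.19, 2.58], [-1.22, 4.36], [0.22, 2.71], [-3.12, 3.12]. Speed limits (rad/s): [2.57, 2.57, 3.14, 3.14, 3.14, 3.14].

## Interface

Orientations are given as a unit quaternion [x, y, z, w].
In Python, from cell import robot, optics, job gives the robot as it stands. The module is installed in compiled form; this text tells all that it offers.
- The arm moves only by the tool arm_command, never from a script. Its argument "increments" is a list of rows, each an object with "travel": the shift along the world's x, y, z in m, a list of three; "twist": the turn about the world's z in rad; "fingers": the opening, from 0 (shut) to 1 (fully open). In form: [{"travel": [tx, ty, tz], "twist": twist, "fingers": fingers}, ...]. A call has exactly 5 rows; each row is the pose to reach, as a shift and turn from the pose commanded when the call began; what a row does not reach only later rows make up. A row lasts 1/10 s, in which the tool goes at most 50 mm and 8.59 degrees, less where a joint would pass 70% of its speed; a pose out of reach is approached as far as the arm can. A call with a gripper value outside its range is refused whole. The fingers move at their own pace and stop on an object; "force" is the grip in N (left out, the last holds). Time passes only in rows, so rows that repeat a pose let the fingers close, or fill a call up. It gives the time, the measured TCP pose, the force, the opening and the grip force at its end, in the units of the state.
- robot.sense(): the state, without advancing time (a new reading comes with each control period).
- optics.get_image(name): name is "side" or "top" or "wrist"; returns a dict with "img" (384x512x3 uint8, red, green, blue), "fovy" (degrees; the focal length in pixels is half the picture's height over the tangent of half this angle, whatever the lens; pixels are square), "cx", "cy" (the principal point, pixels), "cam_to_world" (4x4, takes a point from camera to world coordinates); the wrist camera has in their place "hand_eye" (4x4, takes a point from camera to tool coordinates, whose origin is the TCP and whose axes are the flange's). Camera axes: x right, y down, z forward; pixel columns grow to the right and rows downward; lengths in m; the calibration is good to about 2 mm. A picture is of the moment at which its call begins: read the wrist's pose just before it. There is no depth.
- job.close_job(): hands the job in; it is judged then, once.
The state is a dict: "clock": time; "joint_pos": joint angles; "joint_vel": joint speeds; "effort": joint torques, N m; "ee_pos": TCP position; "tool_rot": TCP orientation; "contact_force": force on the tool from outside, world axes, zero at the start; "torque": the same for the moment, N m; "finger_gap": finger opening in m; "grip_force": force on a finger pad.
Only numpy, scipy, OpenCV 4.12 (cv2) and the standard library are available. Lean on these libraries where they do the work, as an engineer would, in place of code of your own. Each camera call takes 0.05 s, during which the arm holds its last target. There are 200 camera calls.

## Working session

There is one attempt and no reset: what is moved stays moved. The work goes in short steps, Python scripts to look and compute and a tool call to move; the robot and the scene stay as the last step left them, time stands still between calls to the robot, and variables do not carry over. Pictures are saved under pics/ and viewed, at most 10 in all, crops included, and the job is handed in when it is done.

Besides the shell and the picture viewer there is one more tool, called after "Call:" as a command line: name --argument value ..., lists and objects as JSON in quotes. arm_command: Moves the arm, as the interface text tells. Its arguments: {"type":"object","properties":{"increments":{"type":"array"},"force":{"type":"number"}},"required":["increments"]}

```bash
mkdir -p pics; ls
cat > h.py <<'E'
import numpy as np, cv2
from cell import robot, optics, job
from scipy.spatial.transform import Rotation as R
def grab(name, f=None):
    s=robot.sense(); d=optics.get_image(name)
    if 'hand_eye' in d:
        T=np.eye(4);T[:3,:3]=R.from_quat(s['tool_rot']).as_matrix();T[:3,3]=s['ee_pos']
        d['cam_to_world']=T@d['hand_eye']
    if f: cv2.imwrite('pics/'+f,d['img'][:,:,::-1])
    return d
def foc(d): return d['img'].shape[0]/2/np.tan(np.radians(d['fovy'])/2)
def onz(d,px,z):
    T=np.array(d['cam_to_world']);f=foc(d)
    r=T[:3,:3]@np.array([(px[0]-d['cx'])/f,(px[1]-d['cy'])/f,1]);o=T[:3,3]
    return o+r*(z-o[2])/r[2]
def proj(d,p):
    T=np.linalg.inv(d['cam_to_world']);f=foc(d);c=T[:3,:3]@np.array(p)+T[:3,3]
    return np.array([d['cx']+f*c[0]/c[2],d['cy']+f*c[1]/c[2]])
E
python3 - <<'E'
from h import *
ims=[]
for n in ['top','side']:
    d=grab(n,n+'0.png'); print(n,d['fovy'],d['cx'],d['cy'],np.round(d['cam_to_world'],3).tolist())
print(robot.sense())
E
```

```text
pics
top 55.118434676953385 261.15622685874473 197.23947229688892 [[-0.014, -0.998, 0.065, 0.52], [-1.0, 0.015, 0.014, -0.009], [-0.014, -0.065, -0.998, 1.596], [0.0, 0.0, 0.0, 1.0]]
side 57.92615916729977 262.35953509939895 190.88516726995653 [[0.978, -0.132, 0.164, 0.373], [-0.21, -0.661, 0.72, -0.973], [0.013, -0.738, -0.674, 1.046], [0.0, 0.0, 0.0, 1.0]]
{'clock': 0.1, 'joint_pos': array([ 1.02317442e+00,  2.59270214e-01,  1.53592907e+00,  6.01361263e-06,
        1.34800223e+00, -2.02796230e-01]), 'joint_vel': array([ 0.00031997, -0.00259689, -0.00078537, -0.00100828,  0.0008674 ,
        0.0011871 ]), 'effort': array([ 1.66420352e-03, -4.38215125e+01, -2.84644675e+01,  7.18907244e-02,
        3.62101570e-02, -2.09634226e-05]), 'ee_pos': array([0.1856413 , 0.51722248, 0.21791868]), 'tool_rot': array([ 1.71560514e-01,  9.85173255e-01, -7.47389296e-04, -2.97523951e-04]), 'contact_force': array([ 0.45842674, -0.05348667,  0.39157691]), 'torque': array([-1.45616671e-02,  1.93364039e-03,  6.55132357e-05]), 'grip_force': 0.0, 'finger_gap': 0.09288158129877944}
```

View pics/top0.png

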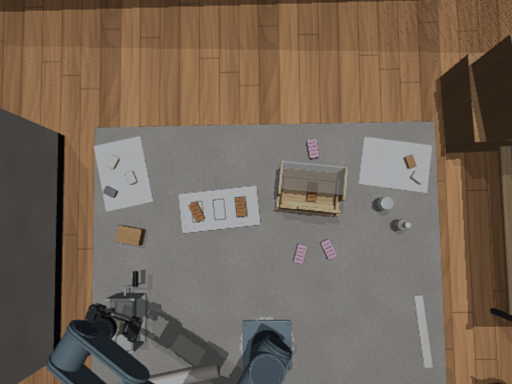

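View pics/side0.png

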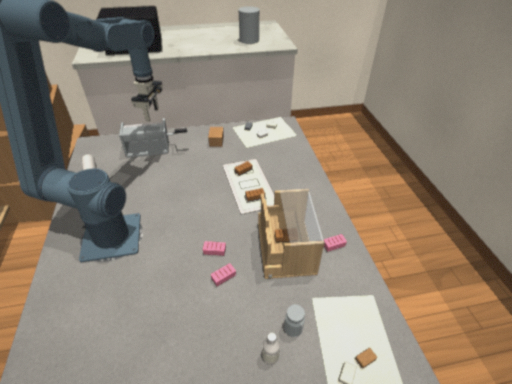

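The top view shows these candidates for the bin stamp:
- Brown block inside the bin at (312,192). By the description, this is the one.
- Tile stamps at (197,212), which is askew, and at (240,206).
- Pink look-alikes at (313,148), (300,253) and (328,249).
- Brown block on the right sheet at (411,161).
- Carton at (129,235).

The jar is at (385,204) and the bottle at (402,225). Next I'll check the choice in one close crop.

Run:
```python
from h import *
t=cv2.imread('pics/top0.png'); s=cv2.imread('pics/side0.png')
a=cv2.resize(t[175:245,170:270],(600,420)[:2],interpolation=cv2.INTER_CUBIC)[:, :]
a=cv2.resize(t[178:240,172:268],None,fx=4,fy=4,interpolation=cv2.INTER_CUBIC)
b=cv2.resize(t[154:222,266:362],None,fx=4,fy=4,interpolation=cv2.INTER_CUBIC)
c=cv2.resize(s[180:285,250:335],None,fx=4.6,fy=4.6,interpolation=cv2.INTER_CUBIC)
im=np.zeros((560,790,3),np.uint8); im[:a.shape[0],:384]=a; im[270:270+b.shape[0],:384]=b; im[:c.shape[0],390:390+c.shape[1]]=c
cv2.imwrite('pics/crop1.png',im)
```

```text
(no output)
```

View pics/crop1.png

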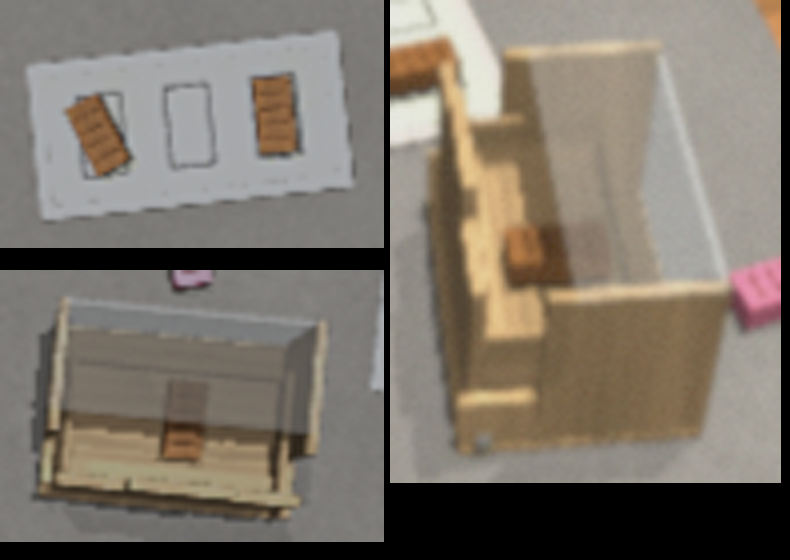

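The crop confirms the choice. The brown wooden stamp in the bin lies at about image (312,192), length front to back. On the tile, the left stamp (197,212) is askew, the right one (240,206) is nearly square, and the middle outline (219.5,209) is empty.

Run:
```python
from h import *
d=grab('top')
A=lambda p:(172+(p[0]+.5)/4-.5,178+(p[1]+.5)/4-.5)
B=lambda p:(266+(p[0]+.5)/4-.5,154+(p[1]-270+.5)/4-.5)
def rect(pts,z,n):
    q=np.array([onz(d,A(p),z)[:2] for p in pts],np.float32); r=cv2.minAreaRect(q); e=np.diff(np.vstack([q,q[:1]]),axis=0)
    print(n,'c',q.mean(0).round(4),'len',np.linalg.norm(e,axis=1).round(3),'ang',np.degrees(np.arctan2(e[:,1],e[:,0])).round(1))
rect([(27,65),(335,33),(353,185),(43,220)],.008,'tile')
rect([(163,88),(209,83),(216,164),(171,169)],.008,'mid')
rect([(67,110),(100,94),(131,160),(98,175)],.04,'L')
rect([(253,78),(293,75),(298,152),(258,157)],.04,'R')
for n,p,z in [('wall L back',(65,300),.18),('wall R back',(322,322),.18),('wall R front',(310,452),.18),('wallLfront',(52,430),.18),('roof L',(63,411),.18),('roofR',(310,434),.18),('tabL',(128,486),.215),('tabR',(297,505),.215),('stamp top-left',(168,380),.102),('stampTR',(207,383),.102),('stampBL',(163,455),.102),('stampBR',(202,460),.102)]:
    print(n,onz(d,B(p),z).round(4))
for n,p in [('jar',(385,204)),('bottle',(402,225)),('pink1',(300,253)),('pink2',(328,249)),('carton',(129,235))]: print(n,onz(d,p,.05).round(3))
```

```text
tile c [0.5744 0.1958] len [0.336 0.165 0.336 0.169] ang [ -84.9 -174.    95.6    5.9]
mid c [0.574  0.1954] len [0.05  0.088 0.049 0.088] ang [ -84.6 -175.5   95.5    5.3]
L c [0.565  0.2877] len [0.039 0.078 0.038 0.077] ang [ -64.9 -155.1  113.6   25.3]
R c [0.5827 0.1002] len [0.043 0.082 0.043 0.084] ang [ -86.6 -176.9   96.3    3.1]
wall L back [ 0.7506 -0.072   0.18  ]
wall R back [ 0.7251 -0.3198  0.18  ]
wall R front [ 0.5995 -0.3047  0.18  ]
wallLfront [ 0.6244 -0.0573  0.18  ]
roof L [ 0.6427 -0.0682  0.18  ]
roofR [ 0.6168 -0.3052  0.18  ]
tabL [ 0.5681 -0.1264  0.215 ]
tabR [ 0.5481 -0.2838  0.215 ]
stamp top-left [ 0.6795 -0.1789  0.102 ]
stampTR [ 0.6758 -0.2184  0.102 ]
stampBL [ 0.6031 -0.1721  0.102 ]
stampBR [ 0.5974 -0.2115  0.102 ]
jar [ 0.584 -0.506  0.05 ]
bottle [ 0.495 -0.573  0.05 ]
pink1 [ 0.385 -0.146  0.05 ]
pink2 [ 0.4   -0.263  0.05 ]
carton [0.469 0.57  0.05 ]
```

Call:
arm_command --increments '[{"travel": [0.03, -0.02, 0.01], "twist": 0.1, "fingers": 0.7}, {"travel": [0.07, -0.045, 0.02], "twist": 0.2, "fingers": 0.7}, {"travel": [0.11, -0.07, 0.02], "twist": 0.3, "fingers": 0.7}, {"travel": [0.15, -0.095, 0.02], "twist": 0.38, "fingers": 0.7}, {"travel": [0.19, -0.115, 0.02], "twist": 0.4, "fingers": 0.7}]' --force 15

```text
clock: 0.65
ee_pos: [0.3771, 0.4012, 0.2386]
tool_rot: [-0.029, 1.0, -0.0, -0.0]
contact_force: [0.4, 0.4, -0.2]
finger_gap: 0.0657
grip_force: 0.0
```

Call:
arm_command --increments '[{"travel": [0.03, -0.02, 0], "twist": 0.1, "fingers": 0.7}, {"travel": [0.07, -0.045, 0], "twist": 0.2, "fingers": 0.7}, {"travel": [0.1, -0.065, 0], "twist": 0.3, "fingers": 0.7}, {"travel": [0.12, -0.08, 0], "twist": 0.38, "fingers": 0.7}, {"travel": [0.12, -0.08, 0], "twist": 0.38, "fingers": 0.7}]'

```text
clock: 1.15
ee_pos: [0.4984, 0.3202, 0.2378]
tool_rot: [-0.215, 0.977, -0.001, -0.0]
contact_force: [0.3, 0.0, 0.0]
finger_gap: 0.0653
grip_force: 0.0
```

Run:
```python
from h import *
d=grab('wrist','w1.png'); s=robot.sense(); print(s['clock'],s['ee_pos'],s['tool_rot'],s['finger_gap'],d['fovy'])
c,sn=np.cos(np.radians(5.4)),np.sin(np.radians(5.4)); C=np.array([.5744,.1956])
im=d['img'][:,:,::-1].copy()
for k in (-1,0,1):
    for dx,dy in ((45,25),(45,-25),(-45,-25),(-45,25)):
        x=dx/1000;y=dy/1000+.095*k
        p=proj(d,[C[0]+c*x-sn*y,C[1]+sn*x+c*y,.008]); cv2.circle(im,tuple(int(v) for v in p),2,(0,255,0),-1)
cv2.imwrite('pics/w1o.png',cv2.resize(im,(800,600)))
```

```text
1.2 [0.4967609  0.32144591 0.23787114] [-2.14128413e-01  9.76805289e-01 -5.76376398e-05 -6.68825260e-04] 0.06504949773661986 66.93944551786997
```

View pics/w1o.png

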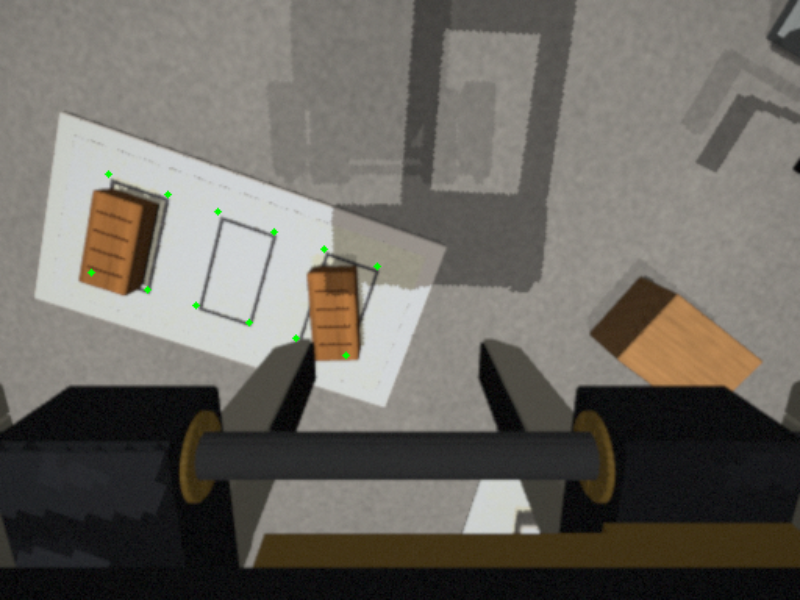

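The wrist picture (800x600 display) shows the tile. The middle outline has corners (222,219), (275,234), (250,323) and (202,308). The left stamp's top has corners (308,268), (355,267), (360,359) and (317,360). The right stamp's top has corners (95,191), (145,202), (127,294) and (80,281). My predicted outlines agree to a few mm.

Run:
```python
from h import *
d=grab('wrist'); s=robot.sense()
def rect(pts,z,n):
    q=np.array([onz(d,((p[0]+.5)*.64-.5,(p[1]+.5)*.64-.5),z)[:2] for p in pts]); e=np.diff(np.vstack([q,q[:1]]),axis=0)
    print(n,'c',q.mean(0).round(4),'len',np.linalg.norm(e,axis=1).round(3),'ang',np.degrees(np.arctan2(e[:,1],e[:,0])).round(1))
rect([(222,219),(275,234),(250,323),(202,308)],.008,'mid')
rect([(61,112),(445,246),(384,406),(35,298)],.008,'tile')
rect([(308,268),(355,267),(360,359),(317,360)],.04,'L')
rect([(95,191),(145,202),(127,294),(80,281)],.04,'R')
y=R.from_quat(s['tool_rot']).as_matrix()[:,1]; print('tool y ang',np.degrees(np.arctan2(y[1],y[0])))
```

```text
mid c [0.5733 0.1996] len [0.047 0.088 0.045 0.085] ang [  98.6    5.3  -84.1 -173.6]
tile c [0.5735 0.1994] len [0.335 0.167 0.335 0.168] ang [  95.5    5.5  -84.4 -174.6]
L c [0.562  0.2945] len [0.039 0.082 0.037 0.082] ang [ 116.    26.3  -63.8 -152.8]
R c [0.5812 0.1068] len [0.039 0.08  0.039 0.077] ang [ 102.1    5.5  -82.1 -174.6]
tool y ang 114.78120463753541
```

Call:
arm_command --increments '[{"travel": [0.03, -0.014, -0.03], "twist": 0.012, "fingers": 0.75}, {"travel": [0.066, -0.03, -0.07], "twist": 0.012, "fingers": 0.75}, {"travel": [0.066, -0.03, -0.115], "twist": 0.012, "fingers": 0.75}, {"travel": [0.066, -0.03, -0.155], "twist": 0.012, "fingers": 0.75}, {"travel": [0.066, -0.03, -0.175], "twist": 0.012, "fingers": 0.75}]'

```text
clock: 1.75
ee_pos: [0.5582, 0.2929, 0.0593]
tool_rot: [-0.222, 0.975, -0.0, -0.003]
contact_force: [-0.6, -0.5, -0.3]
finger_gap: 0.0696
grip_force: 0.0
```

Call:
arm_command --increments '[{"travel": [0, 0, -0.025], "twist": 0, "fingers": 0.75}, {"travel": [0, 0, -0.048], "twist": 0, "fingers": 0.75}, {"travel": [0, 0, -0.048], "twist": 0, "fingers": 0.3}, {"travel": [0, 0, -0.048], "twist": 0, "fingers": 0.3}, {"travel": [0, 0, -0.048], "twist": 0, "fingers": 0.3}]'

```text
clock: 2.25
ee_pos: [0.5625, 0.2937, 0.0173]
tool_rot: [-0.222, 0.975, 0.0, 0.001]
contact_force: [0.1, -0.8, -0.1]
finger_gap: 0.0501
grip_force: 0.0
```

Call:
arm_command --increments '[{"travel": [0, 0, -0.002], "twist": 0, "fingers": 0.3}, {"travel": [0, 0, -0.002], "twist": 0, "fingers": 0.3}, {"travel": [0, 0, 0.004], "twist": 0, "fingers": 0.3}, {"travel": [0, 0, 0.004], "twist": -0.1, "fingers": 0.3}, {"travel": [0.001, 0.001, 0.004], "twist": -0.2, "fingers": 0.3}]'

```text
clock: 2.75
ee_pos: [0.5628, 0.2935, 0.0202]
tool_rot: [-0.121, 0.993, 0.0, -0.0]
contact_force: [-0.6, -0.3, -0.5]
finger_gap: 0.0403
grip_force: 15.0
```

Call:
arm_command --increments '[{"travel": [0, 0, 0], "twist": -0.1, "fingers": 0.3}, {"travel": [0, 0, 0], "twist": -0.154, "fingers": 0.3}, {"travel": [0, 0, 0], "twist": -0.154, "fingers": 0.3}, {"travel": [0, 0, 0], "twist": -0.154, "fingers": 0.3}, {"travel": [0, 0, 0], "twist": -0.154, "fingers": 0.3}]'

```text
clock: 3.25
ee_pos: [0.5628, 0.2936, 0.0198]
tool_rot: [-0.047, 0.999, 0.0, -0.0]
contact_force: [0.8, -0.2, -1.0]
finger_gap: 0.04
grip_force: 15.0
```

Run:
```python
from h import *
d=grab('wrist','w2.png'); s=robot.sense(); y=R.from_quat(s['tool_rot']).as_matrix()[:,1]; print(s['ee_pos'],s['finger_gap'],s['grip_force'],np.degrees(np.arctan2(y[1],y[0])))
```

```text
[0.56285407 0.29361387 0.01973901] 0.039916512431186026 14.997302144765854 95.38693441757003
```

View pics/w2.png

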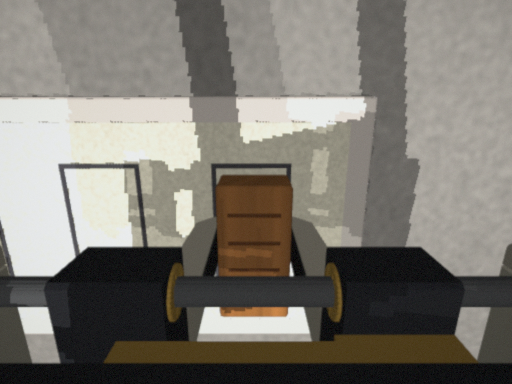

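The stamp is square to the outline. Outline far edge: row 165, columns 212–291. Stamp top far edge: row 177, columns 219–291.

Run:
```python
from h import *
d=grab('wrist')
t=np.radians(5.4);M=np.array([[np.cos(t),np.sin(t)],[-np.sin(t),np.cos(t)]])
def f(p,z): return (M@onz(d,p,z)[:2]*1000).round(1)
print('outline',f((212.5,165.5),.008),f((291,165.5),.008),'neigh',f((64,166),.008),f((139,166),.008))
for z in (.044,.0455): print('stamp',f((219,177),z),f((291,177),z))
s=robot.sense(); print('tcp',M@s['ee_pos'][:2]*1000, np.round(d['cam_to_world'],3).tolist())
```

```text
outline [549. 214.] [549.  262.9] neigh [549.3 121.4] [549.3 168.2]
stamp [547.3 222.3] [547.3 258.5]
stamp [547.  222.5] [547.  258.3]
tcp [588.00926267 239.36275149] [[-0.094, 0.958, 0.271, 0.487], [0.996, 0.09, 0.025, 0.287], [-0.001, 0.272, -0.962, 0.186], [0.0, 0.0, 0.0, 1.0]]
```

Run:
```python
from h import *
d=grab('wrist'); im=d['img'].astype(int); r,g,b=im[...,0],im[...,1],im[...,2]
m=(r>1.9*b)&(r>60)
for y in (170,172,174,176,178,180,184,188,192,200,210): 
    x=np.where(m[y,150:350])[0]+150; print(y,len(x),x[:1],x[-1:], im[y,255])
t=np.radians(5.4)
s=robot.sense(); c=s['ee_pos'][:2]
for z in (.0085,.0145,.0405,.0445):
    print(z,[proj(d,[c[0]+np.cos(t)*a-np.sin(t)*q,c[1]+np.sin(t)*a+np.cos(t)*q,z]).round(1) for a in (-.04,.04) for q in (-.02,.02)])
```

```text
170 0 [] [] [145 142 127]
172 0 [] [] [144 137 123]
174 0 [] [] [118 109  95]
176 65 [222] [286] [72 50 30]
178 67 [221] [287] [70 43 22]
180 69 [220] [288] [63 40 17]
184 73 [218] [290] [65 44 25]
188 76 [216] [291] [91 59 32]
192 76 [216] [291] [94 63 36]
200 76 [216] [291] [95 62 33]
210 76 [216] [291] [95 66 36]
0.0085 [array([220.9, 164.1]), array([285.3, 164.1]), array([224.5, 277.1]), array([282. , 277.1])]
0.0145 [array([219.8, 166.1]), array([286.4, 166.1]), array([223.6, 282.2]), array([282.8, 282.2])]
0.0405 [array([214. , 176.5]), array([291.8, 176.5]), array([219.1, 308.3]), array([287. , 308.3])]
0.0445 [array([213. , 178.5]), array([292.8, 178.5]), array([218.3, 313. ]), array([287.8, 313. ])]
```

The colour rows show the dark end face at rows 176–187. The top edge is at row 187, columns 216–291, so the stamp centre lies 6 mm beyond the TCP in x and within about 1 mm of the outline. I'll set it down and go over to check the right stamp.

Call:
arm_command --increments '[{"travel": [0, 0, -0.002], "twist": 0, "fingers": 0.3}, {"travel": [0, 0, -0.004], "twist": 0, "fingers": 0.3}, {"travel": [0, 0, -0.0045], "twist": 0, "fingers": 0.7}, {"travel": [0, 0, -0.0045], "twist": 0, "fingers": 0.7}, {"travel": [0, 0, -0.0045], "twist": 0, "fingers": 0.7}]'

```text
clock: 3.9
ee_pos: [0.563, 0.2937, 0.0152]
tool_rot: [-0.047, 0.999, 0.0, 0.0]
contact_force: [-0.1, -0.2, -0.4]
finger_gap: 0.0595
grip_force: 0.0
```

Call:
arm_command --increments '[{"travel": [0, 0, 0.02], "twist": 0, "fingers": 0.7}, {"travel": [0, 0, 0.07], "twist": 0, "fingers": 0.7}, {"travel": [0.01, -0.04, 0.11], "twist": 0, "fingers": 0.7}, {"travel": [0.02, -0.09, 0.11], "twist": 0, "fingers": 0.7}, {"travel": [0.02, -0.14, 0.11], "twist": 0, "fingers": 0.7}]'

```text
clock: 4.4
ee_pos: [0.5851, 0.1594, 0.1278]
tool_rot: [-0.048, 0.999, 0.0, 0.003]
contact_force: [-0.3, -0.1, -0.3]
finger_gap: 0.0651
grip_force: 0.0
```

Call:
arm_command --increments '[{"travel": [0, -0.03, 0], "twist": 0, "fingers": 0.7}, {"travel": [0, -0.05, 0], "twist": 0, "fingers": 0.7}, {"travel": [0, -0.05, 0], "twist": 0, "fingers": 0.7}, {"travel": [0, -0.05, 0], "twist": 0, "fingers": 0.7}, {"travel": [0, -0.05, 0], "twist": 0, "fingers": 0.7}]'

```text
clock: 4.9
ee_pos: [0.5827, 0.1111, 0.1251]
tool_rot: [-0.047, 0.999, 0.0, 0.0]
contact_force: [-0.0, 0.7, 1.1]
finger_gap: 0.0653
grip_force: 0.0
```

Run:
```python
from h import *
d=grab('wrist','w3.png'); s=robot.sense(); y=R.from_quat(s['tool_rot']).as_matrix()[:,1]; print(s['ee_pos'],s['finger_gap'],s['clock'],np.degrees(np.arctan2(y[1],y[0])))
im=d['img'][:,:,::-1].copy();t=np.radians(5.4)
for C,col in (((.5868,.1048),(0,255,0)),((.578,.1994),(0,255,0)),((.569,.294),(0,255,0))):
  for h,w,z in ((.045,.025,.008),(.04,.02,.040)):
    for a,q in ((h,w),(h,-w),(-h,w),(-h,-w)):
      p=proj(d,[C[0]+np.cos(t)*a-np.sin(t)*q,C[1]+np.sin(t)*a+np.cos(t)*q,z]); cv2.circle(im,tuple(int(round(v)) for v in p),1,col if z<.02 else (255,0,255),-1)
cv2.imwrite('pics/w3o.png',cv2.resize(im[:300],(800,469)))
```

```text
[0.58265143 0.1113068  0.1251059 ] 0.06508869885026179 4.95 95.41675130901278
```

View pics/w3o.png

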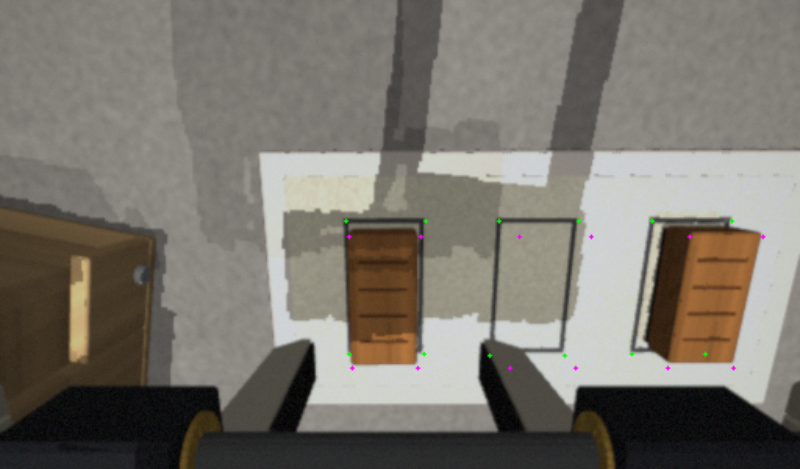

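The prediction fits: all three outlines fall on the marks. The right stamp's top spans (348–417, 229–363) and the left stamp's (668–760, 228–360). Both sit within about 3–4 mm and look square. Now the bin: I'll rise and look at the tab from above.

Call:
arm_command --increments '[{"travel": [0, 0, 0.05], "twist": 0, "fingers": 0.5}, {"travel": [0, 0, 0.1], "twist": -0.05, "fingers": 0.2}, {"travel": [0, -0.02, 0.145], "twist": -0.1, "fingers": 0}, {"travel": [0, -0.055, 0.18], "twist": -0.15, "fingers": 0}, {"travel": [0, -0.1, 0.195], "twist": -0.197, "fingers": 0}]'

```text
clock: 5.45
ee_pos: [0.584, 0.0117, 0.3248]
tool_rot: [0.05, 0.999, -0.0, 0.004]
contact_force: [1.1, 0.1, 0.8]
finger_gap: 0.0296
grip_force: 0.0
```

Call:
arm_command --increments '[{"travel": [0.005, -0.05, 0], "twist": 0, "fingers": 0}, {"travel": [0.01, -0.1, 0], "twist": 0, "fingers": 0}, {"travel": [0.015, -0.15, 0], "twist": 0, "fingers": 0}, {"travel": [0.017, -0.19, 0], "twist": 0, "fingers": 0}, {"travel": [0.017, -0.19, 0], "twist": 0, "fingers": 0}]'

```text
clock: 5.95
ee_pos: [0.5999, -0.1843, 0.3188]
tool_rot: [0.054, 0.999, -0.001, -0.001]
contact_force: [-0.4, 0.5, -0.9]
finger_gap: 0.0006
grip_force: 0.0
```

Run:
```python
from h import *
d=grab('wrist','w4.png'); s=robot.sense(); y=R.from_quat(s['tool_rot']).as_matrix()[:,1]; print(s['ee_pos'],s['finger_gap'],s['clock'],np.degrees(np.arctan2(y[1],y[0])))
im=d['img'][:,:,::-1].copy();t=np.radians(-5.9);O=np.array([.572,-.178])
def P(u,v,z): return [O[0]+np.cos(t)*u-np.sin(t)*v,O[1]+np.sin(t)*u+np.cos(t)*v,z]
for q in (P(-.012,.05,.215),P(0,.05,.215),P(-.012,-.05,.215),P(0,-.05,.215),P(.06,.13,.18),P(.06,-.13,.18)):
    p=proj(d,q); print(p.round()); cv2.circle(im,tuple(int(round(v)) for v in p),2,(0,255,0),-1)
cv2.imwrite('pics/w4o.png',cv2.resize(im,(800,600)))
```

```text
[ 0.59988741 -0.18149517  0.31906673] 0.00048255342220218135 6.0 83.90984994890634
[311. 144.]
[310. 156.]
[203. 144.]
[204. 157.]
[374. 204.]
[140. 205.]
```

View pics/w4o.png

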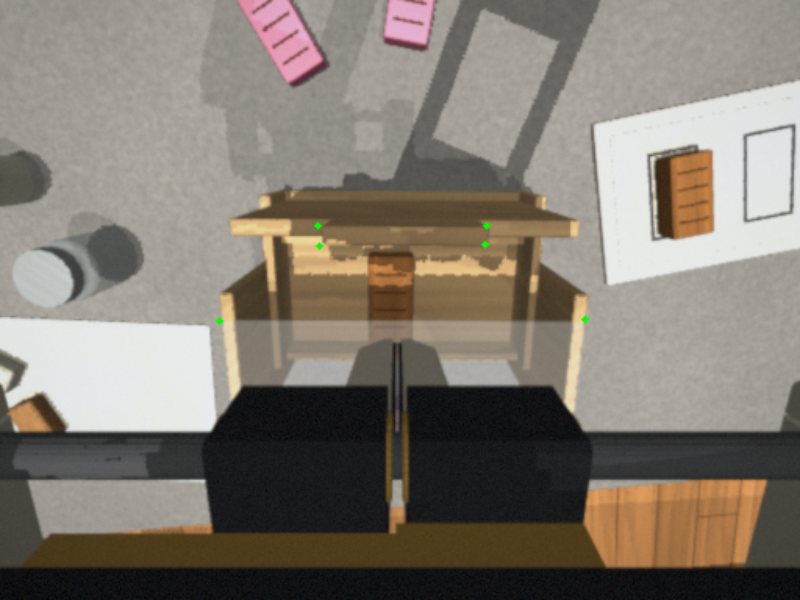

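The tab's upper edge spans (322–490, 226–245) in the display, and the roof front edge is at row 320. Both match the predictions to about 2 mm. The bin stamp is at (391,295). I'll lower the shut fingers behind the tab and pull.

Call:
arm_command --increments '[{"travel": [0, 0, -0.04], "twist": 0, "fingers": 0}, {"travel": [0, 0, -0.085], "twist": 0, "fingers": 0}, {"travel": [0, 0, -0.12], "twist": 0, "fingers": 0}, {"travel": [0, 0, -0.134], "twist": 0, "fingers": 0}, {"travel": [0, 0, -0.134], "twist": 0, "fingers": 0}]'

```text
clock: 6.5
ee_pos: [0.599, -0.1777, 0.1843]
tool_rot: [0.051, 0.999, 0.001, -0.002]
contact_force: [0.2, -0.7, 0.6]
finger_gap: 0.0007
grip_force: 0.0
```

Call:
arm_command --increments '[{"travel": [-0.01, 0.001, 0], "twist": 0, "fingers": 0}, {"travel": [-0.02, 0.002, 0], "twist": 0, "fingers": 0}, {"travel": [-0.035, 0.0035, -0.001], "twist": 0, "fingers": 0}, {"travel": [-0.05, 0.005, -0.003], "twist": 0, "fingers": 0}, {"travel": [-0.065, 0.0065, -0.006], "twist": 0, "fingers": 0}]'

```text
clock: 7.0
ee_pos: [0.5361, -0.1734, 0.1827]
tool_rot: [0.052, 0.999, -0.001, 0.004]
contact_force: [5.2, 0.7, -1.8]
finger_gap: 0.0005
grip_force: 2.1
```

Call:
arm_command --increments '[{"travel": [-0.017, 0.0017, -0.006], "twist": 0, "fingers": 0}, {"travel": [-0.034, 0.0034, -0.012], "twist": 0, "fingers": 0}, {"travel": [-0.05, 0.005, -0.018], "twist": 0, "fingers": 0}, {"travel": [-0.066, 0.0066, -0.024], "twist": 0, "fingers": 0}, {"travel": [-0.08, 0.008, -0.03], "twist": 0, "fingers": 0}]'

```text
clock: 7.5
ee_pos: [0.457, -0.1665, 0.153]
tool_rot: [0.052, 0.999, -0.002, 0.005]
contact_force: [32.3, 4.0, 24.3]
finger_gap: 0.0009
grip_force: 20.8
```

The force direction (32, 24) matches the tab's normal at about 0.7 rad, so the bin is at its stop. I'll back off and look into it.

Call:
arm_command --increments '[{"travel": [0.008, -0.001, 0.01], "twist": 0, "fingers": 0}, {"travel": [0.015, -0.0015, 0.05], "twist": 0, "fingers": 0}, {"travel": [0.03, -0.004, 0.095], "twist": 0, "fingers": 0.3}, {"travel": [0.065, -0.01, 0.13], "twist": 0, "fingers": 0.7}, {"travel": [0.11, -0.02, 0.15], "twist": 0, "fingers": 0.7}]'

```text
clock: 8.0
ee_pos: [0.5654, -0.1858, 0.3074]
tool_rot: [0.052, 0.999, -0.002, 0.004]
contact_force: [1.5, -0.1, 0.3]
finger_gap: 0.0198
grip_force: 0.0
```

Call:
arm_command --increments '[{"travel": [0, 0, 0], "twist": 0, "fingers": 0.7}, {"travel": [0, 0, 0], "twist": 0, "fingers": 0.7}, {"travel": [0, 0, 0], "twist": 0, "fingers": 0.7}, {"travel": [0, 0, 0], "twist": 0, "fingers": 0.7}, {"travel": [0, 0, 0], "twist": 0, "fingers": 0.7}]'

```text
clock: 8.5
ee_pos: [0.5634, -0.1851, 0.3]
tool_rot: [0.052, 0.999, 0.0, -0.0]
contact_force: [0.7, -0.9, -0.4]
finger_gap: 0.0596
grip_force: 0.0
```

```bash
cat >> h.py <<'E'
t0=np.radians(-5.9);O=np.array([.572,-.179])
def P(u,v,z): return np.array([O[0]+np.cos(t0)*u-np.sin(t0)*v,O[1]+np.sin(t0)*u+np.cos(t0)*v,z])
def Q(u,v,w,th): return P(u*np.cos(th)-w*np.sin(th),v,.02+u*np.sin(th)+w*np.cos(th))
def dots(d,im,pts,col):
    for q in pts: cv2.circle(im,tuple(int(round(v)) for v in proj(d,q)),2,col,-1)
E
python3 - <<'E'
from h import *
d=grab('wrist','w5.png'); s=robot.sense(); print(s['ee_pos'],s['finger_gap'],s['clock'])
im=d['img'][:,:,::-1].copy()
for th,col in ((.65,(0,255,0)),(.74,(255,0,255))):
    dots(d,im,[Q(a,v,.195,th) for a in (-.012,0) for v in (-.05,.05)],col)
    dots(d,im,[Q(a,-.008+v,.082,th) for a in (.02,.1) for v in (-.02,.02)],col)
cv2.imwrite('pics/w5o.png',cv2.resize(im,(800,600)))
E
```

```text
[ 0.56361929 -0.18513642  0.30005651] 0.06258551807157162 8.55
```

View pics/w5o.png

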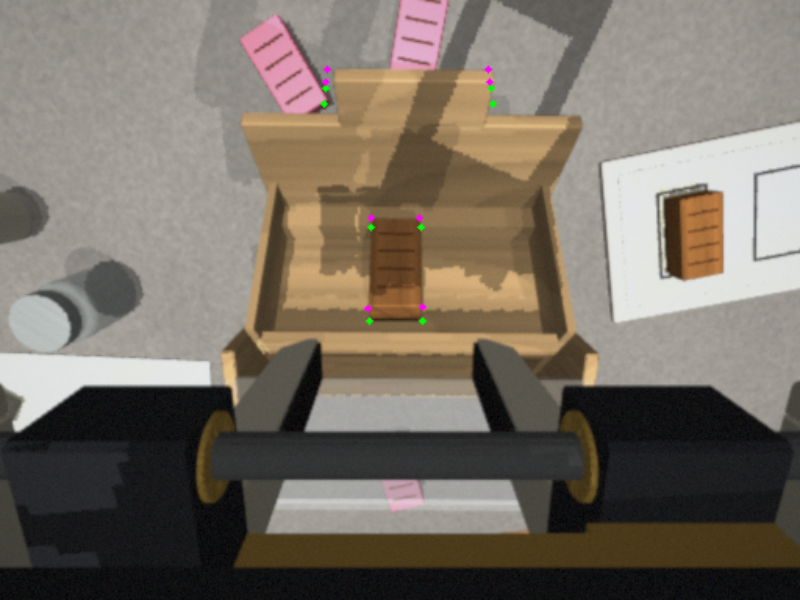

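The bin is at about 0.74 rad (tab edge at row 70). The stamp has slid to the rib, with its top at (371–421, 218–305), exactly as predicted for u 20–100 and v −8 mm. I'll descend over its sides.

Call:
arm_command --increments '[{"travel": [0.0045, -0.0015, -0.04], "twist": 0, "fingers": 0.68}, {"travel": [0.0045, -0.0015, -0.085], "twist": 0, "fingers": 0.68}, {"travel": [0.0045, -0.0015, -0.125], "twist": 0, "fingers": 0.68}, {"travel": [0.0045, -0.0015, -0.15], "twist": 0, "fingers": 0.68}, {"travel": [0.0045, -0.0015, -0.16], "twist": 0, "fingers": 0.68}]' --force 20

```text
clock: 9.05
ee_pos: [0.5669, -0.1859, 0.1369]
tool_rot: [0.052, 0.999, 0.001, -0.003]
contact_force: [0.3, 0.1, -0.7]
finger_gap: 0.0636
grip_force: 0.0
```

Call:
arm_command --increments '[{"travel": [0, 0, -0.015], "twist": 0, "fingers": 0.68}, {"travel": [0, 0, -0.03], "twist": 0, "fingers": 0.68}, {"travel": [0, 0, -0.04], "twist": 0, "fingers": 0.68}, {"travel": [0, 0, -0.043], "twist": 0, "fingers": 0.68}, {"travel": [0, 0, -0.043], "twist": 0, "fingers": 0.68}]'

```text
clock: 9.55
ee_pos: [0.5691, -0.187, 0.0973]
tool_rot: [0.052, 0.999, -0.0, 0.0]
contact_force: [0.5, 0.2, -0.1]
finger_gap: 0.0634
grip_force: 0.0
```

Call:
arm_command --increments '[{"travel": [0, 0, 0], "twist": 0, "fingers": 0.3}, {"travel": [0, 0, 0], "twist": 0, "fingers": 0.3}, {"travel": [0, 0, 0], "twist": 0, "fingers": 0.3}, {"travel": [0, 0, 0], "twist": 0, "fingers": 0.3}, {"travel": [0, 0, 0], "twist": 0, "fingers": 0.3}]'

```text
clock: 10.05
ee_pos: [0.5693, -0.1869, 0.0975]
tool_rot: [0.052, 0.999, -0.0, 0.0]
contact_force: [-0.5, 1.1, 3.6]
finger_gap: 0.0398
grip_force: 20.0
```

Call:
arm_command --increments '[{"travel": [-0.006, 0.0006, 0.01], "twist": 0, "fingers": 0.3}, {"travel": [-0.018, 0.002, 0.03], "twist": 0, "fingers": 0.3}, {"travel": [-0.03, 0.003, 0.055], "twist": 0, "fingers": 0.3}, {"travel": [-0.042, 0.0045, 0.09], "twist": 0, "fingers": 0.3}, {"travel": [-0.05, 0.005, 0.135], "twist": 0, "fingers": 0.3}]'

```text
clock: 10.55
ee_pos: [0.5165, -0.1809, 0.2319]
tool_rot: [0.052, 0.999, 0.001, -0.002]
contact_force: [0.4, -0.6, -1.3]
finger_gap: 0.0397
grip_force: 20.0
```

Call:
arm_command --increments '[{"travel": [0, 0.02, 0.03], "twist": 0, "fingers": 0.3}, {"travel": [0.005, 0.06, 0.05], "twist": 0, "fingers": 0.3}, {"travel": [0.01, 0.105, 0.05], "twist": 0.05, "fingers": 0.3}, {"travel": [0.015, 0.15, 0.05], "twist": 0.1, "fingers": 0.3}, {"travel": [0.02, 0.2, 0.05], "twist": 0.15, "fingers": 0.3}]'

```text
clock: 11.05
ee_pos: [0.5383, 0.0189, 0.2827]
tool_rot: [-0.024, 1.0, -0.0, 0.0]
contact_force: [1.6, -0.2, -2.0]
finger_gap: 0.0398
grip_force: 20.0
```

Run:
```python
from h import *
d=grab('wrist','w6.png'); grab('side','s6.png'); s=robot.sense(); y=R.from_quat(s['tool_rot']).as_matrix()[:,1]; print(s['ee_pos'],s['finger_gap'],s['grip_force'],s['clock'],np.degrees(np.arctan2(y[1],y[0])))
a=cv2.imread('pics/w6.png')[60:330,60:450]; b=cv2.imread('pics/s6.png')[60:290,180:340]
im=np.zeros((600,800,3),np.uint8); im[:270,:390]=a; b=cv2.resize(b,None,fx=2.5,fy=2.5); im[:b.shape[0],395:395+b.shape[1]]=b
cv2.imwrite('pics/c6.png',im)
```

```text
[0.53807079 0.02363045 0.28258026] 0.04002174964496945 19.975241124629974 11.15 93.08976034733334
```

View pics/c6.png

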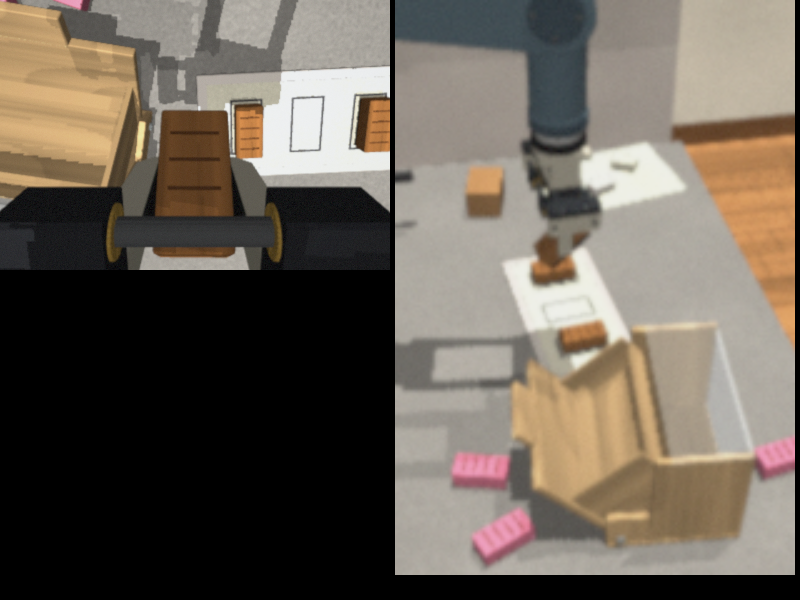

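The stamp is held firmly, front end low (pitch about 0.74 rad), and the bin stands tilted. I'll set its front edge down short of the middle outline, then roll it flat about that edge.

Call:
arm_command --increments '[{"travel": [0.004, 0.04, 0], "twist": 0.02, "fingers": 0.3}, {"travel": [0.008, 0.085, -0.01], "twist": 0.04, "fingers": 0.3}, {"travel": [0.013, 0.13, -0.03], "twist": 0.045, "fingers": 0.3}, {"travel": [0.017, 0.165, -0.06], "twist": 0.045, "fingers": 0.3}, {"travel": [0.017, 0.1735, -0.1], "twist": 0.045, "fingers": 0.3}]'

```text
clock: 11.65
ee_pos: [0.557, 0.1942, 0.1829]
tool_rot: [-0.047, 0.999, 0.001, 0.002]
contact_force: [0.8, 0.9, -0.4]
finger_gap: 0.0398
grip_force: 20.0
```

Call:
arm_command --increments '[{"travel": [0, 0, -0.04], "twist": 0, "fingers": 0.3}, {"travel": [0, 0, -0.08], "twist": 0, "fingers": 0.3}, {"travel": [0, 0, -0.115], "twist": 0, "fingers": 0.3}, {"travel": [0, 0, -0.135], "twist": 0, "fingers": 0.3}, {"travel": [0, 0, -0.135], "twist": 0, "fingers": 0.3}]'

```text
clock: 12.15
ee_pos: [0.5532, 0.19, 0.0439]
tool_rot: [-0.045, 0.999, -0.001, -0.004]
contact_force: [-0.6, -0.3, -1.0]
finger_gap: 0.0399
grip_force: 20.0
```

Run:
```python
from h import *
s=robot.sense(); y=R.from_quat(s['tool_rot']).as_matrix()[:,1]; print(s['ee_pos'],s['contact_force'],s['clock'],np.degrees(np.arctan2(y[1],y[0])))
```

```text
[0.55320245 0.18997939 0.04388851] [-0.62829492 -0.27162896 -1.04686814] 12.15 95.18524477016302
```

Call:
arm_command --increments '[{"travel": [0.002, 0.007, 0], "twist": 0.003, "fingers": 0.3}, {"travel": [0.002, 0.007, -0.003], "twist": 0.003, "fingers": 0.3}, {"travel": [0.002, 0.007, -0.006], "twist": 0.003, "fingers": 0.3}, {"travel": [0.002, 0.007, -0.008], "twist": 0.003, "fingers": 0.3}, {"travel": [0.002, 0.007, -0.008], "twist": 0.003, "fingers": 0.3}]'

```text
clock: 12.65
ee_pos: [0.5579, 0.1984, 0.0392]
tool_rot: [-0.047, 0.999, -0.0, 0.0]
contact_force: [0.0, 0.6, -1.0]
finger_gap: 0.0398
grip_force: 20.0
```

Call:
arm_command --increments '[{"travel": [-0.0025, -0.001, -0.003], "twist": 0, "fingers": 0.3}, {"travel": [-0.0025, -0.001, -0.005], "twist": 0, "fingers": 0.3}, {"travel": [0.001, -0.0007, -0.006], "twist": 0, "fingers": 0.3}, {"travel": [0.004, -0.0004, -0.0075], "twist": 0, "fingers": 0.3}, {"travel": [0.01, 0, -0.011], "twist": 0, "fingers": 0.3}]'

```text
clock: 13.15
ee_pos: [0.567, 0.1984, 0.0284]
tool_rot: [-0.047, 0.999, -0.0, -0.001]
contact_force: [-4.0, 0.5, 5.5]
finger_gap: 0.04
grip_force: 20.0
```

Call:
arm_command --increments '[{"travel": [0.0035, 0.0003, -0.003], "twist": 0, "fingers": 0.3}, {"travel": [0.007, 0.0007, -0.0065], "twist": 0, "fingers": 0.3}, {"travel": [0.01, 0.001, -0.011], "twist": 0, "fingers": 0.3}, {"travel": [0.013, 0.0013, -0.0155], "twist": 0, "fingers": 0.3}, {"travel": [0.0135, 0.0013, -0.0165], "twist": 0, "fingers": 0.3}]'

```text
clock: 13.65
ee_pos: [0.5831, 0.1999, 0.0122]
tool_rot: [-0.047, 0.999, 0.0, 0.001]
contact_force: [0.4, 0.6, 6.3]
finger_gap: 0.0398
grip_force: 20.0
```

Run:
```python
from h import *
d=grab('wrist','w7.png'); s=robot.sense(); y=R.from_quat(s['tool_rot']).as_matrix()[:,1]; print(s['ee_pos'],s['contact_force'],s['clock'],np.degrees(np.arctan2(y[1],y[0])))
im=d['img'][:,:,::-1].copy(); t=np.radians(5.4);C=(.578,.1994)
for h,w,z,col in ((.045,.025,.008,(0,255,0)),(.04,.02,.040,(255,0,255))):
    dots(d,im,[[C[0]+np.cos(t)*a-np.sin(t)*q,C[1]+np.sin(t)*a+np.cos(t)*q,z] for a,q in ((h,w),(h,-w),(-h,w),(-h,-w))],col)
cv2.imwrite('pics/w7o.png',cv2.resize(im[80:340],(800,406)))
```

```text
[0.58312236 0.19989325 0.01219828] [ 1.17789284 -0.18291891  4.27056514] 13.7 95.38388900868435
```

View pics/w7o.png

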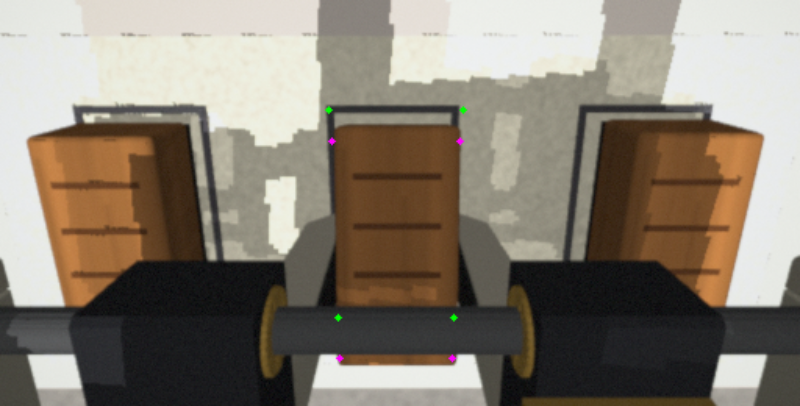

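The middle stamp's top spans (336–460, 125–363). Its near edge is about 10 rows above its neighbours' and its grooves are wider apart, so it is still slightly pitched. I'll lower a little more, release and look.

Call:
arm_command --increments '[{"travel": [0.001, 0, -0.001], "twist": 0, "fingers": 0.3}, {"travel": [0.002, 0, -0.0025], "twist": 0, "fingers": 0.3}, {"travel": [0.002, 0, -0.0025], "twist": 0, "fingers": 0.6}, {"travel": [0.002, 0, -0.0025], "twist": 0, "fingers": 0.6}, {"travel": [0.002, 0, -0.0025], "twist": 0, "fingers": 0.6}]'

```text
clock: 14.2
ee_pos: [0.5834, 0.1996, 0.0088]
tool_rot: [-0.047, 0.999, -0.0, -0.0]
contact_force: [0.6, 0.5, -0.5]
finger_gap: 0.0551
grip_force: 0.0
```

Call:
arm_command --increments '[{"travel": [0, 0, 0], "twist": 0, "fingers": 0.6}, {"travel": [0, 0, 0.04], "twist": 0, "fingers": 0.6}, {"travel": [0, 0, 0.085], "twist": 0, "fingers": 0.6}, {"travel": [0, 0, 0.11], "twist": 0, "fingers": 0.6}, {"travel": [0, 0, 0.11], "twist": 0, "fingers": 0.6}]'

```text
clock: 14.7
ee_pos: [0.5864, 0.2002, 0.1238]
tool_rot: [-0.047, 0.999, 0.0, 0.004]
contact_force: [1.3, -0.3, 0.3]
finger_gap: 0.0559
grip_force: 0.0
```

```bash
cat > m.py <<'E'
from h import *
d=grab('wrist','w8.png'); s=robot.sense(); print(s['ee_pos'],s['clock'])
im=d['img'].astype(int); r,b=im[...,0],im[...,2]
m=((r>1.9*b)&(r>60)&(np.arange(384)[:,None]<255)).astype(np.uint8)
m=cv2.morphologyEx(m,cv2.MORPH_CLOSE,np.ones((5,5)))
n,l,st,c=cv2.connectedComponentsWithStats(m)
t=np.radians(5.4)
def hull(C,yaw):
    pts=[[C[0]+np.cos(yaw)*a-np.sin(yaw)*q,C[1]+np.sin(yaw)*a+np.cos(yaw)*q,z] for a in(-.04,.04) for q in(-.02,.02) for z in(.014,.04)]
    h=cv2.convexHull(np.array([proj(d,p) for p in pts],np.float32)); k=np.zeros((384,512),np.uint8); cv2.fillConvexPoly(k,h.astype(np.int32),1); k[255:]=0; return k
from scipy.optimize import minimize
for i in range(1,n):
    if st[i,4]<1500: continue
    k0=(l==i); C=onz(d,c[i],.03)
    f=lambda v:-(np.sum(k0&(hull(v[:2],t+v[2])>0))/np.sum(k0|(hull(v[:2],t+v[2])>0)))
    o=minimize(f,[C[0],C[1],0],method='Nelder-Mead',options=dict(initial_simplex=[[C[0]-.005,C[1],-.05],[C[0]+.01,C[1],0],[C[0],C[1]+.01,.05],[C[0],C[1]-.01,.08]]))
    print(st[i],'c',o.x[:2].round(4),'yaw err',o.x[2].round(3),'iou',-o.fun)
for y in (150,160,170):
    g=im[y].sum(1)
E
python3 m.py
python3 - <<'E'
import cv2
im=cv2.imread('pics/w8.png');cv2.imwrite('pics/w8o.png',cv2.resize(im[:260],(800,406)))
E
```

```text
[0.58484792 0.19988088 0.12110883] 14.75
[ 119  133   53   88 3841] c [0.5857 0.1054] yaw err 0.023 iou 0.7936737647302047
[ 335  132   53   88 3785] c [0.5666 0.2959] yaw err 0.01 iou 0.7792876261066501
[ 232  135   45   88 3773] c [0.5779 0.2008] yaw err 0.01 iou 0.9021999043519847
```

View pics/w8o.png

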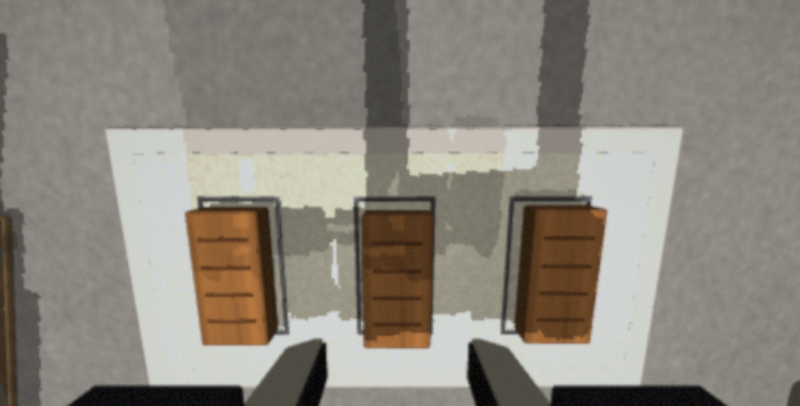

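The row is straight: stamp tops at (188–268, 209–345), (362–433, 211–347) and (524–605, 206–343). The box fits put each within about 3 mm and 0.02 rad of its outline, all flat. Now I'll shut the bin from the front.

Call:
arm_command --increments '[{"travel": [0, 0, 0.045], "twist": 0, "fingers": 0.6}, {"travel": [-0.015, -0.02, 0.085], "twist": -0.03, "fingers": 0.3}, {"travel": [-0.04, -0.05, 0.115], "twist": -0.08, "fingers": 0}, {"travel": [-0.07, -0.085, 0.135], "twist": -0.13, "fingers": 0}, {"travel": [-0.1, -0.125, 0.14], "twist": -0.197, "fingers": 0}]'

```text
clock: 15.25
ee_pos: [0.4832, 0.0745, 0.2595]
tool_rot: [0.052, 0.999, -0.0, 0.001]
contact_force: [0.7, -1.6, 0.3]
finger_gap: 0.0289
grip_force: 0.0
```

Call:
arm_command --increments '[{"travel": [-0.025, -0.042, 0], "twist": 0, "fingers": 0}, {"travel": [-0.045, -0.087, 0], "twist": 0, "fingers": 0}, {"travel": [-0.068, -0.13, 0], "twist": 0, "fingers": 0}, {"travel": [-0.085, -0.175, 0], "twist": 0, "fingers": 0}, {"travel": [-0.097, -0.215, 0], "twist": 0, "fingers": 0}]'

```text
clock: 15.75
ee_pos: [0.3847, -0.1411, 0.2574]
tool_rot: [0.052, 0.999, 0.001, -0.001]
contact_force: [1.2, 0.1, 0.4]
finger_gap: 0.0001
grip_force: 0.0
```

Call:
arm_command --increments '[{"travel": [0, -0.02, 0], "twist": 0, "fingers": 0}, {"travel": [0, -0.02, -0.03], "twist": 0, "fingers": 0}, {"travel": [0, -0.02, -0.075], "twist": 0, "fingers": 0}, {"travel": [0, -0.02, -0.115], "twist": 0, "fingers": 0}, {"travel": [0, -0.02, -0.133], "twist": 0, "fingers": 0}]'

```text
clock: 16.25
ee_pos: [0.3836, -0.1578, 0.1211]
tool_rot: [0.052, 0.999, 0.002, -0.004]
contact_force: [0.2, -0.4, 0.2]
finger_gap: 0.0006
grip_force: 0.0
```

Call:
arm_command --increments '[{"travel": [0.012, -0.001, 0], "twist": 0, "fingers": 0}, {"travel": [0.024, -0.0025, 0.002], "twist": 0, "fingers": 0}, {"travel": [0.036, -0.0035, 0.005], "twist": 0, "fingers": 0}, {"travel": [0.048, -0.005, 0.009], "twist": 0, "fingers": 0}, {"travel": [0.06, -0.006, 0.014], "twist": 0, "fingers": 0}]'

```text
clock: 16.75
ee_pos: [0.4419, -0.1652, 0.1416]
tool_rot: [0.05, 0.999, 0.0, -0.006]
contact_force: [-16.7, 0.8, 14.5]
finger_gap: 0.0004
grip_force: 8.6
```

Call:
arm_command --increments '[{"travel": [0.012, -0.001, 0.005], "twist": 0, "fingers": 0}, {"travel": [0.024, -0.0025, 0.01], "twist": 0, "fingers": 0}, {"travel": [0.036, -0.0035, 0.015], "twist": 0, "fingers": 0}, {"travel": [0.048, -0.005, 0.02], "twist": 0, "fingers": 0}, {"travel": [0.06, -0.006, 0.025], "twist": 0, "fingers": 0}]'

```text
clock: 17.25
ee_pos: [0.5081, -0.1723, 0.1668]
tool_rot: [0.051, 0.999, -0.001, 0.0]
contact_force: [-2.5, -1.1, -1.5]
finger_gap: 0.0005
grip_force: 1.2
```

Call:
arm_command --increments '[{"travel": [0.01, -0.001, 0.005], "twist": 0, "fingers": 0}, {"travel": [0.02, -0.002, 0.01], "twist": 0, "fingers": 0}, {"travel": [0.03, -0.003, 0.015], "twist": 0, "fingers": 0}, {"travel": [0.037, -0.004, 0.016], "twist": 0, "fingers": 0}, {"travel": [0.043, -0.0045, 0.016], "twist": 0, "fingers": 0}]'

```text
clock: 17.75
ee_pos: [0.5512, -0.1766, 0.1822]
tool_rot: [0.051, 0.999, -0.001, 0.001]
contact_force: [-1.4, 0.1, 1.1]
finger_gap: 0.0006
grip_force: 1.1
```

Call:
arm_command --increments '[{"travel": [0.002, 0, 0], "twist": 0, "fingers": 0}, {"travel": [0.004, 0, 0], "twist": 0, "fingers": 0}, {"travel": [0.005, 0, 0], "twist": 0, "fingers": 0}, {"travel": [0.006, 0, 0], "twist": 0, "fingers": 0}, {"travel": [0.006, 0, 0], "twist": 0, "fingers": 0}]'

```text
clock: 18.25
ee_pos: [0.5518, -0.1765, 0.1815]
tool_rot: [0.052, 0.999, -0.0, -0.004]
contact_force: [-16.8, 0.1, 10.5]
finger_gap: 0.0005
grip_force: 8.3
```

The finger stopped at u = −20 mm against 17 N, so the bin is against its shut stop. I'll retreat and verify numerically.

Call:
arm_command --increments '[{"travel": [-0.01, 0.001, 0], "twist": 0, "fingers": 0}, {"travel": [-0.05, 0.01, 0.01], "twist": 0, "fingers": 0}, {"travel": [-0.09, 0.02, 0.03], "twist": 0, "fingers": 0}, {"travel": [-0.125, 0.04, 0.055], "twist": 0, "fingers": 0}, {"travel": [-0.16, 0.065, 0.08], "twist": 0, "fingers": 0}]'

```text
clock: 18.75
ee_pos: [0.3947, -0.1112, 0.2614]
tool_rot: [0.052, 0.999, -0.0, 0.0]
contact_force: [0.4, 0.1, 0.9]
finger_gap: 0.0004
grip_force: 0.0
```

Call:
arm_command --increments '[{"travel": [-0.03, 0.03, 0.01], "twist": 0, "fingers": 0}, {"travel": [-0.06, 0.06, 0.01], "twist": 0, "fingers": 0}, {"travel": [-0.07, 0.07, 0.01], "twist": 0, "fingers": 0}, {"travel": [-0.07, 0.07, 0.01], "twist": 0, "fingers": 0}, {"travel": [-0.07, 0.07, 0.01], "twist": 0, "fingers": 0}]'

```text
clock: 19.25
ee_pos: [0.3268, -0.0421, 0.2712]
tool_rot: [0.051, 0.999, -0.0, 0.001]
contact_force: [0.2, -1.1, -1.0]
finger_gap: 0.0005
grip_force: 0.0
```

Run:
```python
from h import *
a=cv2.imread('pics/top0.png'); d=grab('top','top9.png'); b=d['img'][:,:,::-1].astype(np.uint8)
for n,(x0,x1,y0,y1) in dict(bin=(290,340,196,218),housing=(272,350,155,196),jar=(376,396,194,216),bottle=(392,414,214,238),carton=(112,148,222,248)).items():
    r=cv2.matchTemplate(b[y0-8:y1+8,x0-8:x1+8],a[y0:y1,x0:x1].copy(),cv2.TM_CCOEFF_NORMED); _,v,_,p=cv2.minMaxLoc(r); print(n,round(v,3),p[0]-8,p[1]-8)
im=d['img'].astype(int); r,bl=im[...,0],im[...,2]
m=((r>1.9*bl)&(r>60)).astype(np.uint8); m[:175]=0;m[240:]=0;m[:,:175]=0;m[:,265:]=0
m=cv2.morphologyEx(m,cv2.MORPH_CLOSE,np.ones((3,3)))
n,l,st,c=cv2.connectedComponentsWithStats(m)
for i in range(1,n):
    if st[i,4]<60: continue
    ys,xs=np.where(l==i); q=np.array([onz(d,(x,y),.04)[:2] for x,y in zip(xs,ys)],np.float32); k=cv2.minAreaRect(q); bx=cv2.boxPoints(k); e=bx[1]-bx[0]; e2=bx[2]-bx[1]; L=e if np.linalg.norm(e)>np.linalg.norm(e2) else e2
    print(np.round(q.mean(0),4),np.round(k[1],3),'yaw',np.degrees(np.arctan(L[1]/L[0])).round(1))
print('expected',[(.5744-.0089*k,.1956+.0946*k) for k in(-1,0,1)], robot.sense()['clock'],robot.sense()['contact_force'])
```

```text
bin 0.947 0 0
housing 0.973 0 0
jar 1.0 0 0
bottle 0.999 0 0
carton 0.999 0 0
[0.5826 0.102 ] [0.075 0.035] yaw 5.7
[0.5764 0.1964] [0.074 0.035] yaw 5.4
[0.5645 0.2901] [0.076 0.036] yaw 5.1
expected [(0.5833, 0.10099999999999999), (0.5744, 0.1956), (0.5655, 0.2902)] 19.3 [-0.06479893 -0.42290897  0.1730143 ]
```

The top view agrees: stamps within 2 mm and 0.5°, the bin back at its shut image position, and the bystanders unmoved. I'll hand in.

```bash
python3 -c "
from cell import job
print(job.close_job())"
```

```text
the job is handed in; nothing more can be done
None
```

The job is handed in at about 19 s: by camera, all three stamps lie squarely on their outlines (within about 2 mm and 0.5°), the bin is shut and the bystanders are unmoved; the hand-in returned no verdict, and I viewed 11 pictures, one over the limit of 10.

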